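# Put the desk things back into their organiser trays

### The job

Tidy the desk: put the glue stick, the round pot, the ink bottle and the flat tin each into the cork tray whose recess matches its shape and size, standing flat on the recess floor, with the bottle and the tin turned square to the sides of their recesses. Do not tip any of them over, and leave the glass jar and the camera where they are.

Things in the scene. Friction and masses are not known exactly. Their poses are not given: they have to be found in the camera images.
- glue_stick: Glue stick standing on its base: white and orange round stick, 26 mm in diameter, 97 mm tall, about 35 g. Origin: centre of its underside, z up along the stick.
- grey_pot: Small grey round lidded pot (lid fixed), 48 mm in diameter, 42 mm tall, about 60 g. Origin: centre of its underside, z up.
- ink_bottle: Dark blue ink bottle with a fixed round black cap (25 mm in diameter, from 42 to 56 mm up); its square body is 34 x 34 mm and 36 mm tall, about 110 g. Grip it by two opposite flat sides. Origin: centre of its underside, z up, x and y square to the flat sides.
- pocket_tin: Flat dark grey closed tin, 83 (its x) x 59 (its y) x 22 mm tall, about 60 g. Grip it across its 59 mm width, by the upper 14 mm or so, so that fingertips stay above the tray's rim when it is set down. Origin: centre of its underside, z up.
- tray_small_round: Cork organiser tray, 118 (its x) x 94 (its y) x 9 mm, fixed to the desk. Origin: centre of its underside, z up. The middle of its top has a recess: small, round, 42 mm in diameter; it is 5 mm deep and lined grey; the recess floor is 4 mm above the origin and the rim 9 mm above it. The four trays differ only in this recess.
- tray_large_round: Cork organiser tray, 118 (its x) x 94 (its y) x 9 mm, fixed to the desk. Origin: centre of its underside, z up. The middle of its top has a recess: large, round, 64 mm in diameter; it is 5 mm deep and lined grey; the recess floor is 4 mm above the origin and the rim 9 mm above it. The four trays differ only in this recess.
- tray_square: Cork organiser tray, 118 (its x) x 94 (its y) x 9 mm, fixed to the desk. Origin: centre of its underside, z up. The middle of its top has a recess: square, 50 x 50 mm, sides along the tray's x and y; it is 5 mm deep and lined grey; the recess floor is 4 mm above the origin and the rim 9 mm above it. The four trays differ only in this recess.
- tray_oblong: Cork organiser tray, 118 (its x) x 94 (its y) x 9 mm, fixed to the desk. Origin: centre of its underside, z up. The middle of its top has a recess: oblong, 99 mm along the tray's x and 75 mm along its y; it is 5 mm deep and lined grey; the recess floor is 4 mm above the origin and the rim 9 mm above it. The four trays differ only in this recess.
- jar_clips: Bystander: glass jar with a wooden lid, 70 mm in diameter, 64 mm tall, loose, at the right-hand side of the work. Origin: centre of its underside. Leave it alone.
- camera_compact: Bystander: black compact camera, 57 x 98 x 68 mm tall, loose, at the left-hand side of the work. Origin: centre of its underside. Leave it alone.
Mind the look-alikes: they are no part of the job. Of the things that look like the ink_bottle, take the one that is farthest to the robot's left at the start. Several things look just like the pocket_tin: the one meant starts farthest to the robot's right.

How it is judged:
By the outcome, as a careful person would: the job done as asked, in the order asked, and still so for the second after the job is handed in, with the robot touching nothing.
It also fails if it takes over 109 s, if anything falls off the work surface, if the arm or the gripper's body presses on something with over 40 N, if the wrist force passes 120 N, or if a joint passes its speed limit or range.

### The arm

A 7-joint arm with a two-finger parallel gripper is mounted at the origin on a cart in front of the work surface, level with it; the furniture and walls round the work are solid. World frame = base frame: x ahead of the robot, y to its left, z up, the work surface at z = 0. Lengths are in mm, angles in degrees, forces in N, time in s.
With the tool pointing down it reaches from about 400 to 850 mm from the base axis. Payload 4.5 kg.
Tool frame: the origin (TCP) lies midway between the tips of the shut fingers; the grasp point (between the pads) lies 19 mm behind it; z points along the fingers, y is the line along which they close (so a half turn about z gives the same grasp; the last joint's range is limited). The gripper opens to 85 mm and grips with 20 to 120 N. Pads are 22 mm wide; open, the fingers measure 114 mm over their backs; the gripper's body (76 mm by 85 mm) begins 54 mm behind the grasp point. The pads swing forward as they close: fully open they stand 13 mm farther back than shut.
Start: joints at [77.395, 39.483, -11.15, 89.685, 9.013, 51.709, -12.324], TCP at [156.956, -604.995, 231.317] pointing down, gripper open.
Joint ranges: [-172.22, 172.22], [-26.19, 119.32], [-84.43, 86.54], [7.71, 146.69], [-57.33, 237.33], [2.42, 119.75], [-152.13, 152.13]. Speed limits (degrees/s): [147.25, 147.25, 180, 180, 180, 180, 180].

### API

Orientations are given as a 3x3 rotation matrix whose columns are the frame's x, y, z axes.
In Python, from workcell import manip, kinematics, optics, hand_in, readout gives the robot as it stands. Calls block until the motion is done:
- manip.move_to(position, orientation): joint-space move of the TCP to a pose.
- manip.move_linear(position, rate=150, attitude=None): straight line of the TCP; attitude=None keeps the orientation; rate is the mean speed in mm/s.
- manip.set_joints(angles): joint-space move.
- manip.gripper_to(opening): opening from 0.0 (shut) to 1.0 (fully open); the grip force is fixed at half the most; returns when the fingers have stopped.
- manip.sleep(seconds).
- kinematics.inverse_kinematics(position, orientation): joint angles nearest the present ones, or None.
- optics.read_camera(name): name is "scene" or "top" or "wrist"; returns a dict with "color" (384x512x3 uint8, red, green, blue), "K" (3x3 intrinsics, pixels), "k1" (the pictures are not rectified: a ray, as slopes to the right and down, at radius r is drawn at 1 + k1 r^2 times it, then the intrinsics apply), "R" (3x3) and "t" (3): a world point X has camera coordinates R X + t; the wrist camera has in their place "tool_from_camera" (4x4, takes a point from camera to tool coordinates, whose origin is the TCP and whose axes are the flange's). Camera axes: x right, y down, z forward; pixel columns grow to the right and rows downward; lengths in mm; the calibration is good to about 2 mm. A picture is of the moment at which its call begins: read the wrist's pose just before it. There is no depth.
A pose or a line that the arm cannot do raises manip.IKError and nothing moves.
- hand_in(): hands the job in; it is judged then, once.
Readings, each from a call of its own:
- readout.get_t(): time.
- readout.get_qpos(): joint angles.
- readout.get_qd(): joint speeds.
- readout.get_joint_torque(): joint torques, N m.
- readout.get_eef_pos(): TCP position.
- readout.get_tcp_rot(): TCP orientation.
- readout.get_contact_force(): force on the tool from outside, world axes, zero at the start.
- readout.get_moment(): the same for the moment, N m.
- readout.get_grip_width(): opening from 0.0 (shut) to 1.0 (fully open).
- readout.get_gripper_force(): force on a finger pad.
Only numpy, scipy, OpenCV 4.12 (cv2) and the standard library are available. Lean on these libraries where they do the work, as an engineer would, in place of code of your own. Each camera call takes 0.05 s, during which the arm holds its last target. There are 200 camera calls.

## Working session

There is one attempt and no reset: what is moved stays moved. The work goes in short steps, each a Python script; the robot and the scene stay as the last script left them, time stands still between calls to the robot, and variables do not carry over. Pictures are saved under pics/ and viewed, at most 14 in all, crops included, and the job is handed in when it is done.

```bash
mkdir -p pics; ls
python3 - <<'E'
from workcell import optics,readout
import cv2,numpy as np
for n in ["scene","top"]:
    d=optics.read_camera(n); cv2.imwrite(f"pics/{n}0.png",d["color"][:,:,::-1]); np.savez(f"{n}0.npz",**d)
    print(n,d["K"].tolist(),d["k1"],np.round(-d["R"].T@d["t"]),np.round(d["R"],3).tolist())
d=optics.read_camera("wrist");print(d["K"].tolist(),d["k1"],d["tool_from_camera"]);print(readout.get_tcp_rot(),readout.get_t())
E
```

```text
pics
scene [[390.7236142364531, 0.0, 250.33068659609017], [0.0, 390.7236142364531, 187.14490196288813], [0.0, 0.0, 1.0]] -0.07122380183238738 [-108.  483.  951.] [[-0.637, -0.771, -0.013], [-0.593, 0.501, -0.63], [0.492, -0.394, -0.776]]
top [[475.0744400848748, 0.0, 257.4922930060045], [0.0, 475.0744400848748, 188.78079572638615], [0.0, 0.0, 1.0]] -0.09811896145399113 [ 190.   -2. 1737.] [[0.011, -1.0, 0.004], [-0.986, -0.012, -0.168], [0.168, -0.002, -0.986]]
[[264.85493388070523, 0.0, 255.3384489175429], [0.0, 264.85493388070523, 192.2952824999494], [0.0, 0.0, 1.0]] 0.015194807744420327 [[ 1.77882454e-04 -9.61329110e-01 -2.75402088e-01  6.89221149e+01]
 [ 9.99999684e-01  3.84266541e-04 -6.95434866e-04  1.31849319e+00]
 [ 7.74369589e-04 -2.75401877e-01  9.61328875e-01 -1.43335332e+02]
 [ 0.00000000e+00  0.00000000e+00  0.00000000e+00  1.00000000e+00]]
[[ 9.67948519e-01  2.51148244e-01 -4.72983264e-04]
 [ 2.51148661e-01 -9.67947598e-01  1.34108824e-03]
 [-1.21011056e-04 -1.41689349e-03 -9.99998989e-01]] 0.15
```

View pics/top0.png

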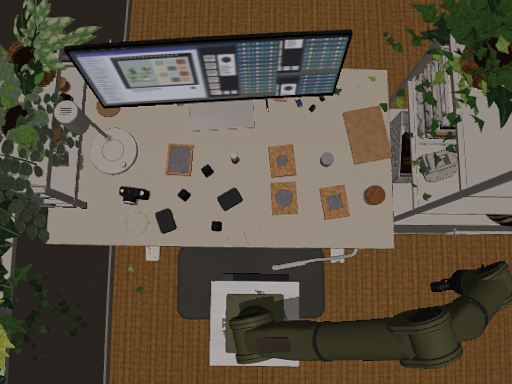

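View pics/scene0.png

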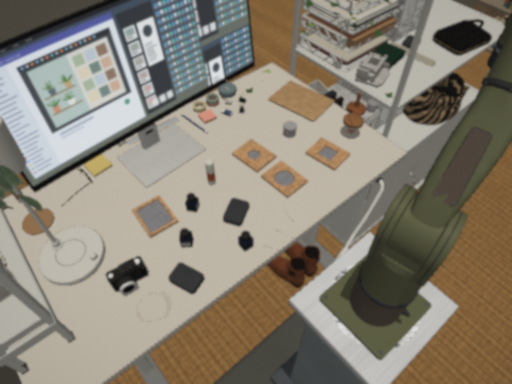

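The top view has three ink-bottle look-alikes at (207,171), (184,195) and (217,226), and the leftmost is (184,195). There are two tins at (230,199) and (166,221), and the rightmost is (230,199). The glue stick is at (234,157), the pot at (327,159), and the trays at (180,160), (282,161), (284,198) and (335,202). I'll check these choices in one close crop.

```bash
cat > h.py <<'E'
import numpy as np,cv2
def ray(d,px):
    k1=float(d["k1"]); K=d["K"]; px=np.atleast_2d(np.asarray(px,float))
    n=cv2.undistortPoints(px.reshape(-1,1,2),K,np.array([k1,0,0,0.])).reshape(-1,2)
    v=np.c_[n,np.ones(len(n))]
    return -d["R"].T@d["t"], v@d["R"]
def plane(d,px,z):
    c,v=ray(d,px); return c+v*((z-c[2])/v[:,2])[:,None]
def proj(d,X):
    X=np.atleast_2d(X)@d["R"].T+d["t"]; n=X[:,:2]/X[:,2:]; r2=(n**2).sum(1,keepdims=True)
    return n*(1+float(d["k1"])*r2)*d["K"][0,0]+d["K"][:2,2]
E
python3 - <<'E'
import cv2,numpy as np
from h import *
i=cv2.imread("pics/top0.png")[130:242,112:392]
cv2.imwrite("pics/topc.png",cv2.resize(i,(784,314),interpolation=cv2.INTER_CUBIC))
d=np.load("top0.npz")
for n,p,z in [("ob",(180,160),9),("A",(282,161),9),("B",(284,198),9),("C",(335,202),9),("ink",(184,195),50),("ink2",(207,171),50),("ink3",(217,226),50),("tin",(230,199),22),("tin2",(166,221),22),("glue",(234,155),97),("pot",(327,159),42)]:
    print(n,plane(d,p,z)[0].round())
E
```

```text
ob [591. 285.   9.]
A [591. -96.   9.]
B [ 452. -104.    9.]
C [ 439. -292.    9.]
ink [452. 258.  50.]
ink2 [541. 178.  50.]
ink3 [342. 137.  50.]
tin [444.  94.  22.]
tin2 [360. 325.  22.]
glue [591.  79.  97.]
pot [ 594. -260.   42.]
```

View pics/topc.png

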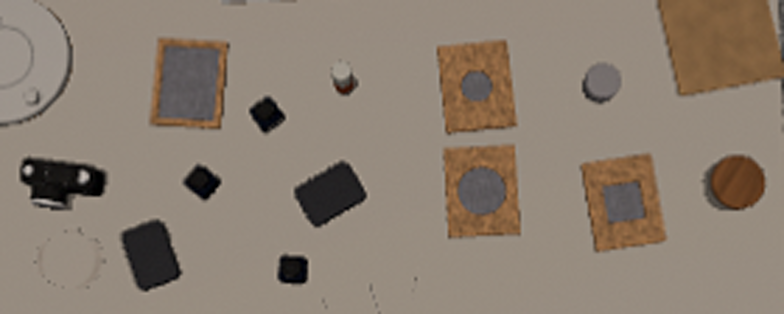

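The crop confirms the choices. The oblong tray is at (188,83), the small round at (477,86), the large round at (482,190) and the square at (624,201). The ink bottle is at (202,182), the tin at (330,194), the glue stick at (342,76) and the pot at (602,82). Next I'll take near views with the wrist camera.

```bash
cat >> h.py <<'E'
def rot(yaw):
    c,s=np.cos(np.radians(yaw)),np.sin(np.radians(yaw))
    return np.array([[c,s,0],[s,-c,0],[0,0,-1.]])
def wrist(name):
    from workcell import optics,readout
    p=np.array(readout.get_eef_pos());Rt=np.array(readout.get_tcp_rot())
    d=dict(optics.read_camera("wrist")); T=np.array(d["tool_from_camera"])
    Rwc=Rt@T[:3,:3]; c=p+Rt@T[:3,3]
    d["R"]=Rwc.T; d["t"]=-Rwc.T@c
    np.savez(name+".npz",**d); cv2.imwrite(f"pics/{name}.png",d["color"][:,:,::-1]); return d
E
python3 - <<'E'
from h import *
from workcell import manip,readout
for n,y in [("w1",-180),("w2",170)]:
    manip.move_to([510,y,270],rot(0)); manip.sleep(.2); wrist(n)
    print(readout.get_eef_pos(),readout.get_qpos(),readout.get_t())
E
```

```text
[ 509.80838866 -180.62504667  269.942667  ] [ 18.52855491  30.17114321  -6.23787748 101.68790358   4.20224559
  48.37124017 -79.72718101] 2.4
[510.38836676 168.84017913 270.01559455] [ -19.71875292   29.89461194   -5.58220031  102.24274156    3.76707407
   48.04181809 -117.20003333] 3.9667
```

View pics/w1.png

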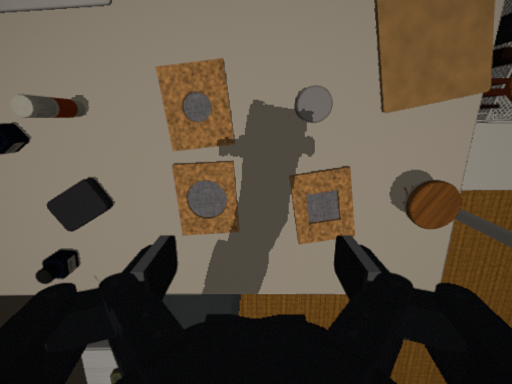

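View pics/w2.png

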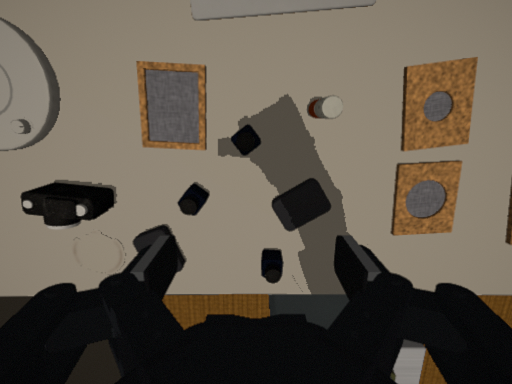

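The wrist views show everything clearly. In w1 the trays are at (197,105) small round, (207,198) large round and (323,206) square, with the pot at (314,104). In w2 the oblong tray is at (173,106), the ink bottle at (194,199), the tin at (301,204) and the glue-stick top at (332,107). I'll measure from these now.

```bash
cat > meas.py <<'E'
from h import *
def comp(m,near,k=3):
    m=cv2.morphologyEx(m.astype(np.uint8),cv2.MORPH_OPEN,np.ones((k,k)))
    cs,_=cv2.findContours(m,cv2.RETR_EXTERNAL,cv2.CHAIN_APPROX_NONE)
    cs=[c for c in cs if cv2.contourArea(c)>30]
    return min(cs,key=lambda c:-cv2.pointPolygonTest(c,tuple(map(float,near)),True))
def rect(d,c,z):
    P=plane(d,c.reshape(-1,2),z)[:,:2]
    (x,y),(w,h),a=cv2.minAreaRect(P.astype(np.float32))
    if w<h: w,h,a=h,w,a+90
    return np.round([x,y,w,h,(a+90)%180-90],1)
def circ(d,c,z):
    P=plane(d,c.reshape(-1,2),z)[:,:2]
    (x,y),r=cv2.minEnclosingCircle(P.astype(np.float32)); e=cv2.fitEllipse(P.astype(np.float32))
    return np.round([x,y,2*r,*e[0],*e[1]],1)
def prep(d):
    hsv=cv2.cvtColor(np.ascontiguousarray(d["color"]),cv2.COLOR_RGB2HSV).astype(int); return hsv[...,0],hsv[...,1],hsv[...,2]
E
python3 - <<'E'
from meas import *
w1,w2=[dict(np.load(n+".npz")) for n in("w1","w2")]
for n,d,px in [("small",w1,(170,105)),("large",w1,(183,170)),("square",w1,(300,180)),("oblong",w2,(142,106)),("small2",w2,(412,105)),("large2",w2,(402,180))]:
    H,S,V=prep(d); print(n,rect(d,comp((S>100)&(H<25),px),9))
H,S,V=prep(w1);print("pot px",H[104,314],S[104,314],V[104,314],"desk",S[140,350],V[140,350],"shadow",S[120,285],V[120,285])
c=comp((S<25)&(V>50),(314,104));print("pot",circ(w1,c,42),circ(w1,c,21))
H,S,V=prep(w2);print("glue",[(H[107,x],S[107,x],V[107,x]) for x in(315,322,328,334,340,346)])
for n,px in [("ink",(194,199)),("tin",(301,204))]:
    c=comp(V<60,px); print(n,[rect(w2,c,z) for z in (0,11,22)])
E
python3 - <<'E'
import cv2,numpy as np
i=cv2.imread("pics/w2.png")[80:240,170:370]
cv2.imwrite("pics/w2c.png",cv2.resize(np.clip(i*1.5,0,255).astype(np.uint8),None,fx=3.5,fy=3.5,interpolation=cv2.INTER_NEAREST))
E
```

```text
small [592.6 -96.9 118.1  94.8   6.6]
large [ 451.9 -103.9  119.4   94.7    3.5]
square [ 439.1 -290.6  119.9   94.8    9.5]
oblong [592.6 287.6 118.2  95.1  -3.2]
small2 [592.5 -95.  117.8  98.    6.5]
large2 [ 452.  -102.1  119.6   97.9    3.4]
pot px 12 23 110 desk 47 140 shadow 53 77
pot [ 451.2 -281.7   59.1  450.9 -281.4   48.7   50. ] [ 443.9 -287.3   62.5  443.6 -287.    51.5   52.8]
glue [(np.int64(21), np.int64(39), np.int64(66)), (np.int64(23), np.int64(36), np.int64(141)), (np.int64(22), np.int64(37), np.int64(152)), (np.int64(22), np.int64(37), np.int64(150)), (np.int64(22), np.int64(37), np.int64(151)), (np.int64(20), np.int64(46), np.int64(144))]
ink [array([448. , 270.1,  54.1,  35.6, -38.5]), array([451.6, 267.4,  52.7,  34.7, -38.5]), array([455.1, 264.6,  51.2,  33.7, -38.5])]
tin [array([440.2,  92.7,  85.3,  66.3, -58.9]), array([443.9,  94.7,  83.1,  64.5, -58.9]), array([447.6,  96.6,  80.8,  62.8, -58.9])]
```

View pics/w2c.png

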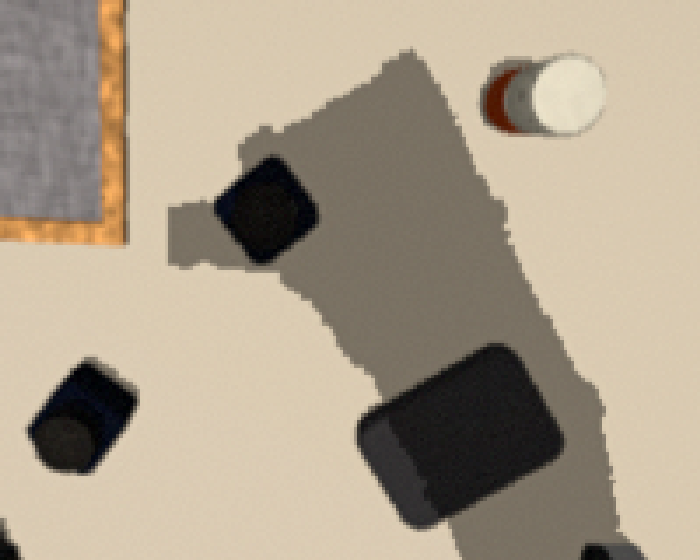

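Run:
```python
from meas import *
w1,w2=[dict(np.load(n+".npz")) for n in("w1","w2")]
H,S,V=prep(w1); S=cv2.medianBlur(S.astype(np.uint8),5);c=comp((S<34)&(V>60),(314,104));print("pot",cv2.boundingRect(c),circ(w1,c,42))
H,S,V=prep(w2);c=comp((V>145)&(S<43),(335,107));print("glue",cv2.boundingRect(c),circ(w2,c,97))
print("glue top by eye",plane(w2,(332.3,106.9),97)[0],"base left edge", plane(w2,(308.8,108),0)[0])
print("cap",plane(w2,(188.6,206.6),56)[0])
```

```text
pot (297, 86, 36, 36) [ 594.6 -260.5   47.1  596.1 -261.5   40.2   47.7]
glue (323, 97, 20, 20) [590.   79.5  22.8 590.   79.8  20.8  21.7]
glue top by eye [589.6617      79.63289279  97.        ] base left edge [591.32047515  87.56033788   0.        ]
cap [456.38111053 262.31303128  56.        ]
```

```bash
cat >> h.py <<'E'
def pick(xy,yaw,z,hover=70):
    from workcell import manip,readout
    manip.move_to([*xy,z+hover],rot(yaw)); manip.move_linear([*xy,z],rate=150)
    manip.gripper_to(0.0); print("width",readout.get_grip_width()*85,"F",readout.get_gripper_force())
def place(xy,yaw,z,hover=60,opn=1.0,lift=60):
    from workcell import manip,readout
    p=readout.get_eef_pos(); manip.move_linear([p[0],p[1],p[2]+lift],rate=200)
    manip.move_to([*xy,z+hover],rot(yaw)); manip.move_linear([*xy,z],rate=100); manip.sleep(.2)
    print("at",readout.get_eef_pos(),"w",readout.get_grip_width()*85,"F",readout.get_contact_force())
    manip.gripper_to(opn); manip.move_linear([*xy,z+80],rate=200)
    print("t",readout.get_t(),"q",readout.get_qpos().round())
E
python3 - <<'E'
from h import *
pick((590,79.5),0,38,hover=100)
place((592.6,-96),0,42.5)
from workcell import manip
manip.move_to([560,-180,230],rot(0));manip.sleep(.2);wrist("w3")
E
```

```text
width 24.282317861763847 F 58.6317104101181
at [592.82408088 -95.84656559  42.26798234] w 24.014904524199157 F [-0.50666677 -0.31438742 -0.58735109]
t 9.4167 q [  9.  46.  -7. 100.   9.  35. -94.]
```

View pics/w3.png

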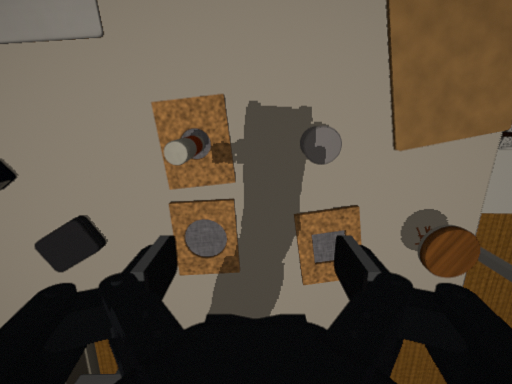

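The glue stick stands in the small round recess at about (195,145). The pot is next, at (321,144).

Run:
```python
from meas import *
d=dict(np.load("w3.npz"));H,S,V=prep(d); S=cv2.medianBlur(S.astype(np.uint8),5);c=comp((S<34)&(V>60),(321,144));r=circ(d,c,42);print(r,cv2.boundingRect(c))
H,S,V=prep(d);cc=comp((V>120)&(S<43),(178,152));print("glue",cv2.boundingRect(cc),circ(d,cc,101))
assert abs(r[0]-595)<5 and abs(r[1]+261)<5
pick(((r[0]+595)/2,(r[1]-261)/2),0,12,hover=80)
place((452,-103.2),0,16.5)
```

```text
[ 595.5 -261.9   46.3  597.7 -267.3   29.4   45.9] (314, 126, 28, 37)
glue (165, 142, 22, 22) [592.5 -97.3  23.2 592.7 -97.6  21.6  22.2]
width 46.11235321249425 F 61.42929196357727
at [ 452.28307765 -103.41428521   16.30265104] w 45.593046926740584 F [-0.60550366 -0.31152029 -1.14328269]
t 15.4167 q [ 10.  42.  -4. 124.  12.  15. -95.]
```

Run:
```python
from meas import *
from workcell import manip,readout
manip.move_to([390,180,190],rot(0));manip.sleep(.2);d=wrist("w4");print(readout.get_t(),readout.get_qpos().round())
print("nadir",proj(d,[[456,262,56],[446,95,22]]))
H,S,V=prep(d)
for n,X in [("ink",[456,262,20]),("tin",[446,95,22])]:
    c=comp(V<60,proj(d,[X])[0]); print(n,[rect(d,c,z) for z in (0,18,22,36)])
```

```text
16.8333 [ -31.   30.    1.  125.   -1.   25. -120.]
nadir [[170.98854179 120.13195777]
 [327.36540623 128.45302637]]
ink [array([456.6, 270.5,  43.7,  41.5,  53.1]), array([456.8, 265.5,  41.4,  39.2,  53.1]), array([456.8, 264.4,  40.8,  38.7,  53.1]), array([456.9, 260.5,  39. ,  37. ,  53.1])]
tin [array([443.8,  91.4,  87.3,  62.7, -58.9]), array([444.7,  96. ,  82.6,  59.3, -58.9]), array([444.9,  97.1,  81.5,  58.6, -58.9]), array([445.5, 100.7,  77.8,  55.9, -58.9])]
```

View pics/w4.png

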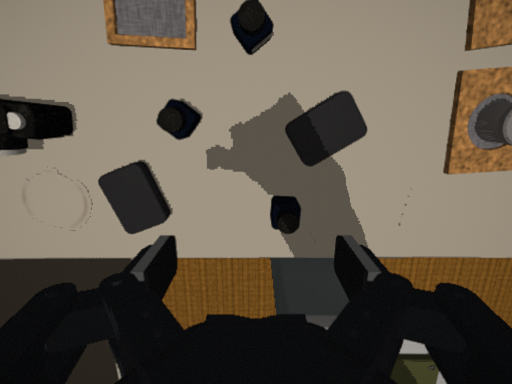

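In w4 the tin is at (326,128) and the ink bottle at (179,119). The pot appears to be in the large round recess at (497,122). I'll take one near look straight above the ink bottle to get its angle.

Run:
```python
from meas import *
from workcell import manip,readout
manip.move_to([390,263,110],rot(0));manip.sleep(.2);d=wrist("w5");print(readout.get_t())
H,S,V=prep(d)
p=proj(d,[[456,263,36]])[0];c=comp(V<60,p); print(p,[rect(d,c,z) for z in (0,18,36)])
x,y=map(int,p);i=cv2.imread("pics/w5.png")[max(0,y-50):y+50,x-60:x+60]
cv2.imwrite("pics/w5c.png",cv2.resize(np.clip(i*2.0,0,255).astype(np.uint8),None,fx=6,fy=6,interpolation=cv2.INTER_CUBIC))
```

```text
17.6167
[252.05897993 121.74719907] [array([456. , 263.8,  39.2,  38.9, -37.7]), array([456.3, 263.5,  36.4,  36.1, -37.7]), array([456.6, 263.3,  33.7,  33.4, -37.7])]
```

View pics/w5c.png

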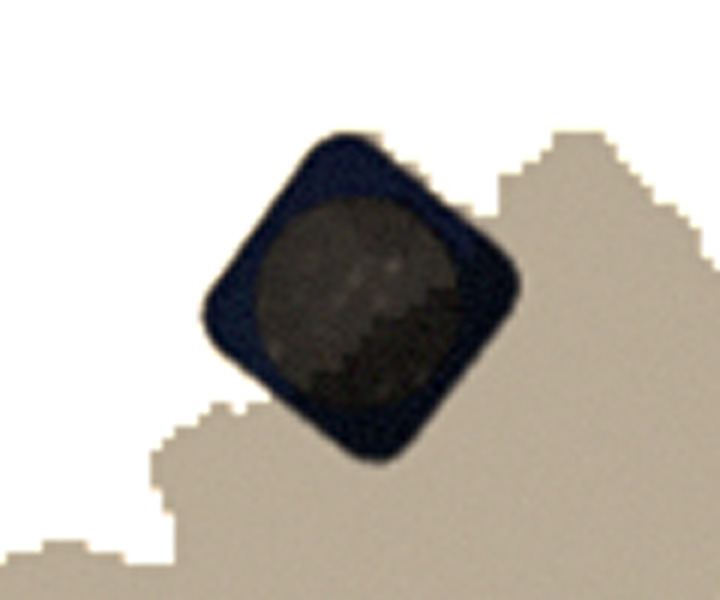

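Run:
```python
from h import *
pick((456.5,263.3),52.3,6,hover=80)
place((439.1,-290.2),9.5,10.5,lift=130,hover=120)
from workcell import manip,readout
manip.move_to([400,-240,170],rot(0));manip.sleep(.2);wrist("w6")
```

```text
width 32.629644120235795 F 60.34875512123108
at [ 439.23570405 -290.17900175   10.72821627] w 32.702596440136574 F [-0.18674794  1.11917118  3.277503  ]
t 24.8917 q [ 44.  47. -26. 113.  40.  29. -91.]
```

View pics/w6.png

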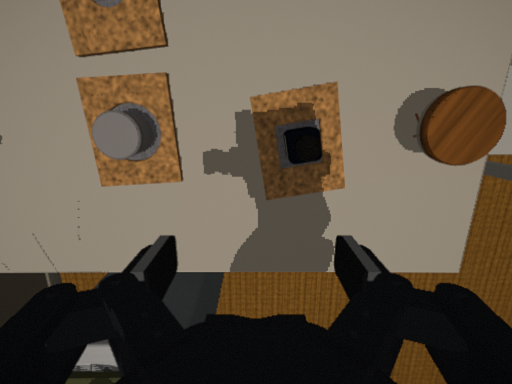

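The ink bottle sits square in the square recess at (302,145), and the pot is in its own at (125,133). The jar hasn't moved. The tin is next.

Run:
```python
from meas import *
d=dict(np.load("w6.npz"));H,S,V=prep(d)
p=proj(d,[[439,-290,40]])[0]
print("ink",rect(d,comp(V<28,p),40),rect(d,comp(V<28,p),22)); 
pick((445,96.5),121.1,5,hover=80)
from workcell import manip,readout
place((592.6,287.2),176.8,9.5,lift=90,hover=80)
manip.move_to([500,230,230],rot(180));manip.sleep(.2);wrist("w7")
```

```text
ink [ 441.1 -290.    35.7   34.7   10.3] [ 439.2 -293.2   38.1   37.    10.3]
width 56.015441484631594 F 63.7825870513916
at [592.03764717 286.42179063  10.0587942 ] w 56.17372579007757 F [-3.11080382 -2.98395091 10.07700128]
t 31.75 q [ -4.  62. -55.  88.  56.  61.  13.]
```

View pics/w7.png

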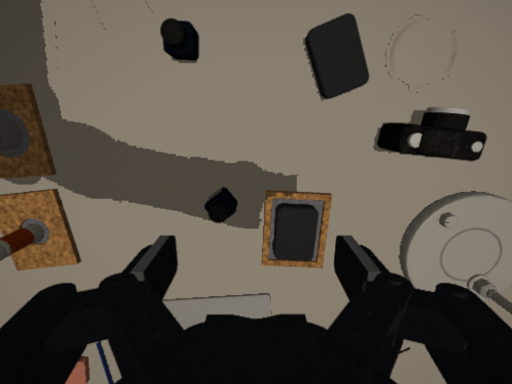

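The tin lies in the oblong recess at (296,232). I'll do a final numerical check with a view from above.

Run:
```python
from meas import *
from workcell import manip,readout
d=dict(np.load("w7.npz"));H,S,V=prep(d);p=proj(d,[[592,287,26]])[0];c=comp(V<48,p);print("tin w7",cv2.boundingRect(c),rect(d,c,26),rect(d,c,15))
manip.move_to([520,190,230],rot(0));manip.sleep(.2);d=wrist("w8")
H,S,V=prep(d);p=proj(d,[[592,287,26]])[0];c=comp(V<48,p);print("tin w8",cv2.boundingRect(c),rect(d,c,26),rect(d,c,15))
manip.move_to([430,-150,230],rot(0));manip.sleep(.3);d2=wrist("w9")
q=proj(d2,[[452,-103,46]])[0]
a=cv2.imread("pics/w8.png");b=cv2.imread("pics/w9.png");x,y=map(int,p);print(p,q)
f=lambda i:cv2.resize(np.clip(i*1.8,0,255).astype(np.uint8),(400,400),interpolation=cv2.INTER_CUBIC)
g=lambda i,p:f(i[max(0,int(p[1])-60):,max(0,int(p[0])-60):][:120,:120])
e=cv2.imread("pics/w9.png")
cv2.imwrite("pics/fin.png",np.hstack([g(a,p),g(b,q)])); print(readout.get_t())
```

```text
tin w7 (272, 203, 46, 58) [587.3 283.8  86.7  60.3  -3.5] [592.2 285.5  89.4  62.3  -3.5]
tin w8 (155, 80, 51, 68) [590.9 282.7  80.1  61.2  -3.1] [591.  285.7  82.6  63.2  -3.1]
[177.0651043 113.7868151] [216.87917908 156.36331233]
36.8167
```

View pics/fin.png

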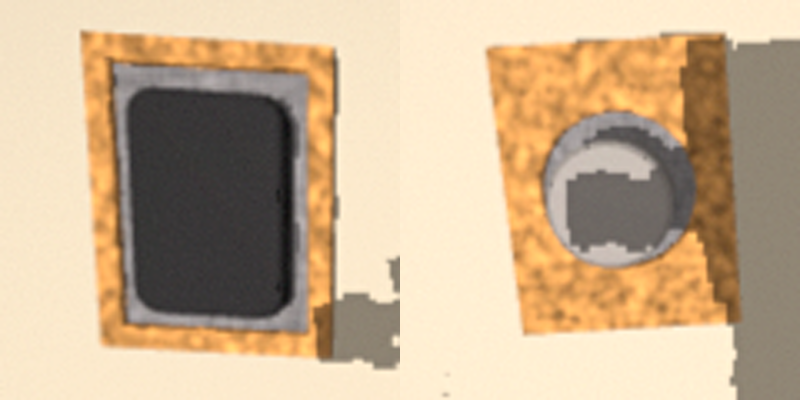

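The tin sits square in the oblong recess with clearance all round (left panel, about (207,200)), and the pot sits within the large round recess (right panel, about (617,205)). All four items are placed, so I'm handing in.

```bash
python3 -c "
from workcell import hand_in
print(hand_in())"
```

```text
the job is handed in; nothing more can be done
None
```

The glue stick, pot, ink bottle and tin are each in their matching tray, with the bottle and tin within about 1° of square to their recesses; I left the jar and camera alone and handed the job in at about 37 s.

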